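Set and lock the portion stop on the cutting board

ROBOT

A 6-joint arm with a two-finger parallel gripper is mounted at the origin on the work surface. World frame = base frame: x ahead of the robot, y to its left, z up, the work surface at z = 0. Lengths are in mm, angles in rad, forces in N, time in s.
With the tool pointing down it reaches from about 300 to 775 mm from the base axis. Payload 14.6 kg.
Tool frame: the origin (TCP) lies on the centre line of the jaws, within the pads' length; the fingertips stand 22 mm ahead of it and the grasp point (between the pads) lies 3 mm ahead of it (manip.tcp_to_tips is the distance from the TCP to the fingertips, in mm); z points along the fingers, y is the direction in which the jaws open and shut (so a half turn about z gives the same grasp; the last joint's range is limited). The gripper opens to 94 mm and grips with 3 to 60 N. Pads are 16 mm wide; open, the fingers measure 119 mm over their backs; the gripper's body (75 mm by 177 mm) begins 78 mm behind the grasp point.
Start: joints at [-1.4, 0.3, 1.521, -0, 1.321, -0.067], TCP at [129.554, -534.514, 227.446] pointing down, gripper open.
Joint ranges: [-3.03, 3.03], [-0.79, 2.21], [0.23, 2.52], [-1.04, 4.18], [0, 3.07], [-2.55, 2.55]. Speed limits (rad/s): [2.22, 2.22, 2.57, 3.14, 3.14, 3.14].

INTERFACE

Orientations are given as [roll, pitch, yaw] about the fixed x, y, z axes, in that order (R = Rz(yaw) Ry(pitch) Rx(roll)).
In Python, from cell import manip, vision, workorder gives the robot as it stands.
- The arm moves only by the tool carry_out, never from a script. Its argument "deltas" is a list of rows, each a list of 3 entries, a list of its own where there are three numbers: the shift along the tool's x, y, z in cm, then the turn about the tool's z in degrees, then the opening, from 0 (shut) to 1 (fully open). A call has 1 to 20 rows; each row shifts and turns the commanded pose from where the row before left it, along the tool's axes as they then stand; what a row does not reach is not made up. A row lasts 1/12 s, in which the tool goes at most 41.7 mm and 7.16 degrees, less where a joint would pass 70% of its speed; a pose out of reach is approached as far as the arm can. A call with a gripper value outside its range is refused whole. The fingers move at their own pace and stop on an object; "grip_force" is the grip in N (left out, the last holds). Time passes only in rows, so rows that do not move let the fingers close. It gives the time, the measured TCP pose, the force and the opening at its end, in the units of the state.
- manip.read_state(): the state, without advancing time (a new reading comes with each control period).
- vision.camera(name): name is "scene" or "top"; returns (picture, depth): 384x512x3 uint8, red, green, blue; 384x512 float32, mm along the optical axis (not along the pixel's ray), 0 where there is no reading.
- vision.calibration(name): a dict with "mtx" (3x3 intrinsics, pixels), "distortion" ([k1, k2, p1, p2, k3] as OpenCV has them; the pictures are not rectified), "eye" and "orientation" of the camera in the world. Camera axes: x right, y down, z forward; pixel columns grow to the right and rows downward; lengths in mm; the calibration is good to about 2 mm. A picture is of the moment at which its call begins. calibration takes no time and is no camera call.
- workorder.sign_off(): hands the job in, once; it reports no verdict.
The state is a dict: "clock": time; "joints": joint angles; "qd": joint speeds; "effort": joint torques, N m; "eef_pos": TCP position; "eef_rot": TCP orientation; "wrist_force": force on the tool from outside, world axes, zero at the start; "moment": the same for the moment, N m; "finger_gap": finger opening in mm.
Only numpy, scipy, OpenCV 4.12 (cv2) and the standard library are available. Lean on these libraries where they do the work, as an engineer would, in place of code of your own. Each camera call takes 0.05 s, during which the arm holds its last target.

TASK

Slide the white stop collar along its bar on the green cutting board until its pointer lines up with the middle of the pointed tab (not the square one), and leave it there. Then lock it there: roll the top of the collar's ribbed thumbwheel towards the ruler that carries the tabs, by at least an eighth of a turn (it may go on to its stop). Leave the bowl and the soap bottle where they are.

Things in the scene. Friction and masses are not known exactly. Their poses are not given: they have to be found in the camera images.
- guide: Fixed portion guide: green cutting board (250 x 430 mm, 20 thick) with a 14 mm steel bar along its y axis, 48 mm above the counter, between two end posts (44 mm along x, inner faces 185 mm either side of the middle, tops 86 mm above the counter). Origin on the counter below the bar's middle; x points across the bar to the ruler, z up.
- ruler (a point): Middle of the top of the ruler, an aluminium ledge parallel to the bar on the guide's +x side: 56 mm wide (38 to 94 mm from the bar's axis), 370 mm long, top 50 mm above the counter. It carries the two tabs. Axes parallel to the guide's.
- stop (a joint): Position of the stop collar along the guide's y axis in m (0: middle of the bar; -0.13 to 0.13). Slides with about 2.5 N friction, stays where left. A white block 50 mm across the bar, 110 along it, 26 to 88 mm above the counter. A steel stop plate (6 mm thick, top 77 mm above the counter) reaches from its middle over the board, to 135 mm on the -x side of the bar.
- stop_pointer (a point): Tip of the collar's pointer, a dark steel finger 4 mm wide in the middle of the collar's length, 40 mm to +x of the bar's axis and 62 mm above the counter. A black line across the collar's top continues it. Axes parallel to the guide's.
- stop_grip (a point): Grasp point on the collar's upright black grip, a square block 24 x 24 mm, sides parallel to the guide's axes, foot on the collar's top (88 mm), top 137 mm above the counter. The point is on its centre line, 118 mm above the counter, above the bar, 32 mm to -y of the pointer. Axes parallel to the guide's.
- wheel_crown (a point): Highest point (101 mm above the counter) of the ribbed thumbwheel: dark steel, 44 mm diameter, 13 wide, ten round ribs 4 mm high, axle parallel to the bar. It sits in a slot of the collar above the bar, 36 mm to +y of the pointer; only its upper 13 mm stand out of the collar's top. The point moves with the collar, not with the wheel's turning. Axes parallel to the guide's.
- wheel (a joint): Turn of the thumbwheel in rad: 0 loose, 1.3 its hard stop (counts as locked from 0.75). Grows as the top of the wheel rolls to the guide's +x, towards the ruler. One stroke of a fingertip may not be enough: several add up. About 0.03 N m of friction; stays where it is left. The collar can still be pushed along when it is locked.
- pointed_tab: Dark steel tab fixed on the ruler, 50 mm across the ruler, 50 wide along it, 8 thick, house-shaped: square at the back, with a point to the guide's -x, towards the bar. Origin on its middle line at its underside, 25 mm behind the point; axes parallel to the guide's. The pointer must come to the same guide y as this origin.
- square_tab: Dark steel tab lying fixed on the ruler, a plain square 40 x 40 mm, 8 mm thick; the mark of another dish, not to be used. Origin on its middle line at its underside; axes parallel to the guide's.
- bowl: Loose steel bowl, 150 mm across and 55 mm high, on the counter to the robot's left of the guide. Origin at the centre of its underside. Leave it.
- soap: Loose orange soap bottle, 64 mm across and 170 mm high, on the counter to the robot's right. Origin at the centre of its underside. Leave it.

How it is judged (in metres and radians):
On the way, in this order (a step that is already met when the one before it is completed fails the run):
1. the collar stands still with its pointer within 6 mm of the middle of the pointed tab, its wheel not yet rolled (below 0.4 rad) (y of stop_pointer in the frame of pointed_tab between -0.006 and 0.006 m and velocity of joint stop between -0.01 and 0.01 m/s and value of joint wheel below 0.4 rad), for 0.2 s.
2. the wheel has been rolled to 0.75 rad or more, the pointer within 6 mm of the middle of the pointed tab (y of stop_pointer in the frame of pointed_tab between -0.006 and 0.006 m and value of joint wheel above 0.75 rad), for 0.2 s.
At the end, for the whole second after the job is handed in: The collar is at rest with its pointer within 6 mm (along the bar) of the middle of the pointed tab, and the thumbwheel is rolled to 0.75 rad or more (all of step 2 and velocity of joint stop between -0.01 and 0.01 m/s); the robot touches nothing.
It fails at once if the bowl or the soap bottle is moved by more than 30 mm (distance of any of bowl, soap from where it was at the start of the episode above 0.03 m).
It also fails if it takes over 58 s, if anything falls off the work surface, if the arm or the gripper's body presses on something with over 40 N, if the wrist force passes 120 N, or if a joint passes its speed limit or range.

## Working session

There is one attempt and no reset: what is moved stays moved. The work goes in short steps, Python scripts to look and compute and a tool call to move; the robot and the scene stay as the last step left them, time stands still between calls to the robot, and variables do not carry over. Pictures are saved under pics/ and viewed, and the job is handed in when it is done.

Besides the shell and the picture viewer there is one more tool, called after ">>>" as a command line: name --argument value ..., lists and objects as JSON in quotes. carry_out: Moves the arm, as the interface text tells. Its arguments: {"type":"object","properties":{"deltas":{"type":"array","items":{"type":"array"}},"grip_force":{"type":"number"}},"required":["deltas"]}

```bash
mkdir -p pics; ls
python3 - <<'E'
from cell import manip, vision, workorder
import cv2, numpy as np
print(manip.read_state())
for n in ("scene","top"):
    c=vision.calibration(n); print(n,c)
    p,d=vision.camera(n)
    np.savez(f"pics/{n}0.npz",p=p,d=d)
    cv2.imwrite(f"pics/{n}0.png",p[:,:,::-1])
E
```

```text
pics
{'clock': 0.0, 'joints': array([-1.39959081e+00,  3.00477936e-01,  1.52156517e+00,  1.94673461e-05,
        1.32069378e+00, -6.66131338e-02]), 'qd': array([ 0.00158429, -0.00010611,  0.00043124,  0.00025384,  0.00091826,
       -0.000546  ]), 'effort': array([-6.83892358e-04, -5.31811023e+01, -3.52735233e+01,  7.07709999e-02,
        2.44297413e-02, -7.29251701e-05]), 'eef_pos': array([ 129.52629043, -534.2944532 ,  226.8892964 ]), 'eef_rot': array([-3.14045222e+00, -9.49786699e-05,  2.37813764e-01]), 'wrist_force': array([-0.50754275,  0.04202298, -0.5733896 ]), 'moment': array([-0.00880801,  0.04766402, -0.02731295]), 'finger_gap': 94.26333072190208}
scene {'mtx': array([[452.5205512 ,   0.        , 255.27336333],
       [  0.        , 452.5205512 , 195.0824632 ],
       [  0.        ,   0.        ,   1.        ]]), 'distortion': array([0.033599, 0.      , 0.      , 0.      , 0.      ]), 'eye': array([1201.08039171, -337.91291411, 1315.70005838]), 'orientation': array([-2.59958368, -0.00618887,  1.0590968 ])}
top {'mtx': array([[401.9170654 ,   0.        , 258.37074301],
       [  0.        , 401.9170654 , 195.09600998],
       [  0.        ,   0.        ,   1.        ]]), 'distortion': array([0.03480982, 0.        , 0.        , 0.        , 0.        ]), 'eye': array([ 389.81734581,   12.01123045, 1142.33663609]), 'orientation': array([-2.99266427, -0.00728404, -1.58446463])}
```

View pics/scene0.png

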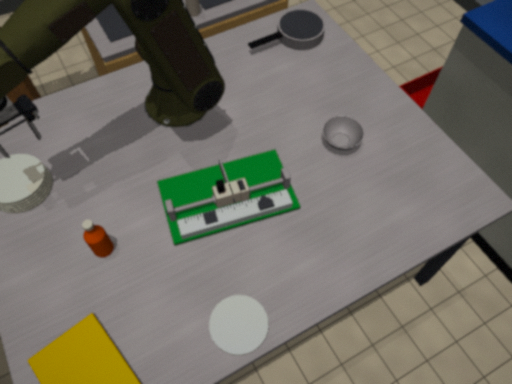

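View pics/top0.png

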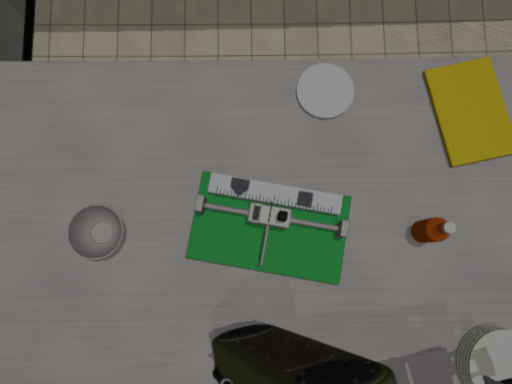

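The top view shows the guide with its ruler on the far side. The pointed tab is near (240,186), the square tab near (305,199), the collar near (270,215), and the bowl and soap are clear to left and right. Zooming in.

Run:
```python
import cv2, numpy as np
p=np.load("pics/top0.npz")["p"][:,:,::-1]
cv2.imwrite("pics/topz.png",cv2.resize(p[160:290,180:360],None,fx=4.4,fy=4.4,interpolation=cv2.INTER_CUBIC))
p=np.load("pics/scene0.npz")["p"][:,:,::-1]
cv2.imwrite("pics/scenez.png",cv2.resize(p[145:245,150:305],None,fx=5,fy=5,interpolation=cv2.INTER_CUBIC))
```

```text
(no output)
```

View pics/topz.png

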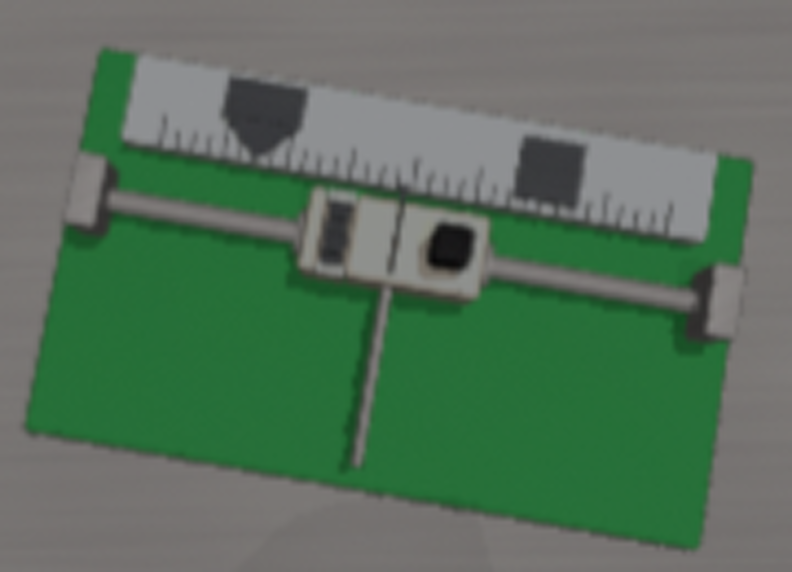

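View pics/scenez.png

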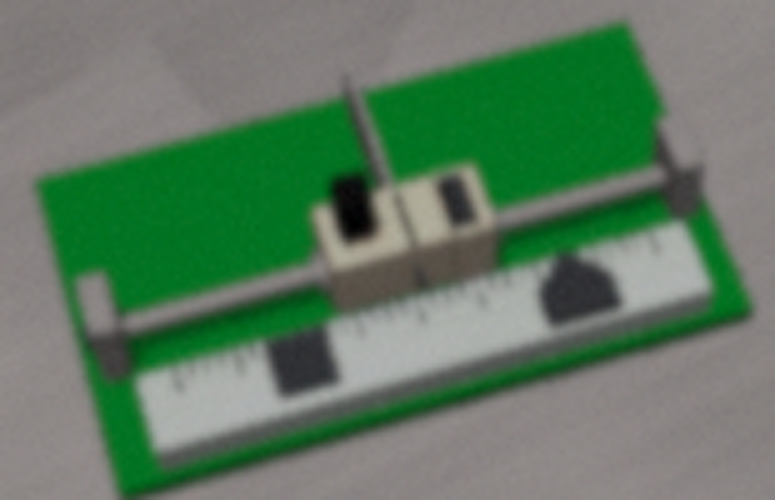

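```bash
cat > h.py <<'E'
import cv2, numpy as np
from scipy.spatial.transform import Rotation as Rt
from cell import manip, vision, workorder
def cast(name,px,z):
    c=vision.calibration(name)
    u=cv2.undistortPoints(np.array(px,float).reshape(-1,1,2),c["mtx"],c["distortion"]).reshape(-1,2)
    r=np.c_[u,np.ones(len(u))]@Rt.from_euler("xyz",c["orientation"]).as_matrix().T
    e=np.array(c["eye"]); return e+r*((z-e[2])/r[:,2])[:,None]
def proj(name,P):
    c=vision.calibration(name); R=Rt.from_euler("xyz",c["orientation"]).as_matrix()
    q=(np.array(P,float).reshape(-1,3)-c["eye"])@R
    return cv2.projectPoints(q,np.zeros(3),np.zeros(3),c["mtx"],c["distortion"])[0].reshape(-1,2)
E
python3 - <<'E'
from h import *
for n in ("top","scene"):
    p=np.load(f"pics/{n}0.npz")["p"]; hsv=cv2.cvtColor(p,cv2.COLOR_RGB2HSV)
    g=cv2.inRange(hsv,(45,120,40),(80,255,255))
    cs,_=cv2.findContours(g,cv2.RETR_EXTERNAL,cv2.CHAIN_APPROX_NONE)
    allp=np.vstack([c for c in cs if cv2.contourArea(c)>200])
    hull=cv2.convexHull(allp).reshape(-1,2).astype(float)
    w=cast(n,hull,20)[:,:2]
    r=cv2.minAreaRect(w.astype(np.float32)); print(n,"board",r, cv2.boxPoints(r).round(1).tolist())
    # dark tabs etc
    v=hsv[:,:,2]; roi=cv2.dilate(cv2.fillConvexPoly(np.zeros_like(g),hull.astype(int),255),None)
    dark=((v<95)&(g==0)&(roi>0)).astype(np.uint8)
    nn,l,s,c=cv2.connectedComponentsWithStats(dark)
    for i in range(1,nn):
        if s[i,4]>25: print(s[i].tolist(),c[i].round(2), cast(n,c[i],58).round(1)[0], np.median(v[l==i]))
E
```

```text
top board ((469.25433349609375, -26.837478637695312), (424.9884338378906, 245.50230407714844), 79.3237533569336) [[309.29998779296875, -212.89999389648438], [550.5, -258.3999938964844], [629.2000122070312, 159.1999969482422], [388.0, 204.6999969482422]]
[208, 178, 131, 44, 706] [270.61 196.15] [549.1 -31.4  58. ] 66.0
[194, 196, 73, 70, 222] [231.62 219.09] [487.7  75.1  58. ] 78.5
[252, 206, 9, 14, 86] [255.66 212.37] [505.1   9.9  58. ] 58.0
[277, 211, 11, 11, 106] [281.89 215.9 ] [494.6 -61.   58. ] 26.0
[289, 220, 57, 18, 153] [327.74 228.26] [ 459.7 -183.8   58. ] 76.0
[269, 225, 18, 4, 35] [276.8  226.71] [465.6 -46.6  58. ] 73.0
scene board ((475.0870361328125, -27.741134643554688), (424.4130859375, 250.1055145263672), 79.26667785644531) [[312.70001220703125, -212.89999389648438], [558.4000244140625, -259.5], [637.5, 157.5], [391.70001220703125, 204.0]]
[216, 163, 11, 31, 126] [220.88 182.53] [447.3 -35.7  58. ] 37.5
[166, 171, 125, 50, 499] [232.41 197.86] [517.8 -30.   58. ] 83.0
[238, 180, 7, 10, 47] [240.7  184.72] [486.6  17.3  58. ] 61.0
[258, 196, 16, 14, 154] [264.98 202.72] [584.7  52.9  58. ] 55.0
[182, 205, 110, 34, 271] [235.12 221.83] [599.1 -63.3  58. ] 90.0
[203, 210, 14, 14, 134] [209.86 216.65] [ 544.1 -124.1   58. ] 55.5
[174, 226, 66, 19, 70] [206.11 235.54] [ 597.6 -163.4   58. ] 82.0
```

```bash
cat >> h.py <<'E'
YAW=np.radians(-10.7)
ex=np.array([np.cos(YAW),np.sin(YAW)]); ey=np.array([-np.sin(YAW),np.cos(YAW)])
C0=np.array([472.,-27.])
def gf(P): d=np.asarray(P)[:,:2]-C0; return np.c_[d@ex,d@ey]
E
python3 - <<'E'
from h import *
for n in ("top","scene"):
    f=4
    p=np.load(f"pics/{n}0.npz")["p"]; v=cv2.cvtColor(p,cv2.COLOR_RGB2HSV)[:,:,2]; S=cv2.cvtColor(p,cv2.COLOR_RGB2HSV)[:,:,1]
    # pixel labels by their guide coords at height
    yy,xx=np.mgrid[150:290,150:370]; px=np.c_[xx.ravel(),yy.ravel()]
    # print dims in guide frame at various heights
    for z,nm,sel in ((58,"tabs",lambda q,V,s:(V<75)&(s<90)&(q[:,0]>40)&(q[:,0]<110)&(abs(q[:,1])<170)),):
        q=gf(cast(n,px,z)); m=sel(q,v[px[:,1],px[:,0]],S[px[:,1],px[:,0]])
        im=np.zeros(v.shape,np.uint8); im[px[m,1],px[m,0]]=1
        nn,l,s,c=cv2.connectedComponentsWithStats(im)
        for i in range(1,nn):
            if s[i,4]>25:
                ys,xs=np.nonzero(l==i); qq=gf(cast(n,np.c_[xs,ys],z)); r=cv2.minAreaRect(qq.astype(np.float32))
                print(n,nm,s[i,4],"mean",qq.mean(0).round(1),"min",qq.min(0).round(1),"max",qq.max(0).round(1))
                for a in range(30,115,8):
                    k=abs(qq[:,0]-a)<4
                    if k.sum(): print("   x",a,"ymean",qq[k,1].mean().round(1),"width",np.ptp(qq[k,1]).round(1))
    for z,nm,cond in ((88,"white",(v>140)&(S<70)),(137,"grip",v<35),(62,"bar/posts",None)):
        if cond is None: continue
        q=gf(cast(n,px,z)); m=cond[px[:,1],px[:,0]]&(abs(q[:,0])<60)&(abs(q[:,1])<150)
        print(n,nm,m.sum(),"mean",q[m].mean(0).round(1),np.percentile(q[m],[2,98],axis=0).round(1).tolist())
E
```

```text
top tabs 216 mean [91.5 99.5] min [66.5 76.6] max [109.7 122.9]
   x 70 ymean 98.9 width 17.1
   x 78 ymean 99.1 width 38.7
   x 86 ymean 99.2 width 44.6
   x 94 ymean 100.7 width 45.1
   x 102 ymean 99.0 width 45.7
   x 110 ymean 99.6 width 42.0
top tabs 180 mean [ 85.4 -81.9] min [  66.5 -100.2] max [103.8 -63.2]
   x 70 ymean -82.4 width 36.5
   x 78 ymean -82.0 width 33.9
   x 86 ymean -81.8 width 36.6
   x 94 ymean -81.8 width 36.2
   x 102 ymean -81.6 width 33.6
top white 227 mean [24.   8.3] [[3.1, -45.6], [59.4, 56.6]]
top grip 70 mean [ 20.1 -25.5] [[9.7, -35.1], [30.5, -15.6]]
scene tabs 114 mean [93.8 99.3] min [69.1 77.3] max [109.9 120.5]
   x 70 ymean 100.6 width 7.4
   x 78 ymean 100.9 width 19.6
   x 86 ymean 99.2 width 34.3
   x 94 ymean 99.0 width 41.5
   x 102 ymean 98.9 width 43.2
   x 110 ymean 99.4 width 41.3
scene tabs 110 mean [ 89.2 -82.1] min [ 70.9 -98.8] max [107.9 -65.1]
   x 70 ymean -81.9 width 29.9
   x 78 ymean -81.4 width 32.9
   x 86 ymean -82.5 width 30.7
   x 94 ymean -82.2 width 32.7
   x 102 ymean -83.1 width 30.6
   x 110 ymean -78.9 width 22.7
scene white 225 mean [28.5  2.7] [[3.8, -46.2], [48.4, 58.0]]
scene grip 61 mean [ 38.2 -28.8] [[20.3, -37.1], [56.8, -19.4]]
```

```bash
cat >> h.py <<'E'
def line_y(n,p,y0,x0=23,half=18,z=88):
    """sub-pixel dark line across the collar top, guide y at several guide x"""
    v=cv2.cvtColor(p,cv2.COLOR_RGB2GRAY).astype(np.float32); out=[]
    for gx in range(x0-half,x0+half+1,4):
        t=np.arange(y0-12,y0+12.01,0.5)
        P=np.c_[C0+gx*ex+t[:,None]*ey,np.full(len(t),z)]
        u=proj(n,P).astype(np.float32)
        s=cv2.remap(v,u[:,0].reshape(1,-1),u[:,1].reshape(1,-1),cv2.INTER_LINEAR)[0]
        w=np.clip(np.percentile(s,80)-s-8,0,None); out.append((gx,round(float((w*t).sum()/w.sum()),1) if w.sum()>0 else None,int(s.min()),int(s.max())))
    return out
E
python3 - <<'E'
from h import *
for n in ("top","scene"):
    p=np.load(f"pics/{n}0.npz")["p"]
    for r in line_y(n,p,6): print(n,r)
    q=[*gf(cast(n,np.array([[180,160]]),20))]
# zoomed pixel -> guide: post tops (z 86) corners from topz (x/4.4+180)
def zt(a): return (np.array(a)+0.5)/4.4+np.array([180,160])-0.5
print("top posts z86",gf(cast("top",zt([[75,153],[108,160],[97,207],[64,200],[712,267],[744,268],[738,340],[705,333]]),86)).round(1).tolist())
def zs(a): return (np.array(a)+0.5)/5+np.array([150,145])-0.5
print("scene posts z86",gf(cast("scene",zs([[78,278],[107,272],[120,320],[91,326],[655,122],[686,115],[703,155],[672,162]]),86)).round(1).tolist())
print("bar top z55 top",gf(cast("top",zt([[110,200],[295,232],[490,267],[695,300]]),55)).round(1).tolist())
print("bar scene",gf(cast("scene",zs([[130,322],[315,275],[500,214],[660,180]]),51)).round(1).tolist())
E
```

```text
top (5, 5.2, 102, 143)
top (9, 5.3, 90, 143)
top (13, 5.6, 88, 143)
top (17, 5.3, 84, 143)
top (21, 5.2, 77, 143)
top (25, 5.4, 85, 143)
top (29, 5.2, 90, 143)
top (33, 5.2, 86, 143)
top (37, 5.3, 84, 143)
top (41, 5.2, 90, 143)
scene (5, 2.7, 130, 156)
scene (9, 5.5, 128, 167)
scene (13, 5.7, 121, 169)
scene (17, 5.9, 128, 170)
scene (21, 5.7, 123, 170)
scene (25, 5.8, 121, 169)
scene (29, 6.0, 121, 170)
scene (33, 6.1, 121, 170)
scene (37, 6.3, 126, 171)
scene (41, 6.3, 124, 170)
top posts z86 [[43.0, 204.4], [42.2, 184.0], [13.1, 185.0], [13.8, 205.3], [41.3, -184.1], [44.0, -203.0], [0.9, -205.5], [1.6, -185.6]]
scene posts z86 [[3.2, -201.1], [4.7, -182.8], [41.1, -183.1], [39.6, -201.1], [6.3, 184.4], [7.5, 205.7], [40.5, 205.1], [39.3, 184.0]]
bar top z55 top [[21.7, 182.7], [21.9, 66.6], [21.4, -55.6], [23.1, -182.8]]
bar scene [[23.7, -177.8], [27.5, -56.2], [21.0, 72.1], [29.3, 181.5]]
```

```bash
cat >> h.py <<'E'
def go(gx,gy,z):
    """remaining shift in tool axes (cm) and turn (deg) to guide point, tool aligned with guide"""
    s=manip.read_state(); P=np.append(C0+gx*ex+gy*ey,z); d=P-s["eef_pos"]
    yaw=s["eef_rot"][2]
    Rm=Rt.from_euler("xyz",[np.pi,0,YAW]).as_matrix()
    print("t",round(s["clock"],2),"pos",s["eef_pos"].round(1),"gf",gf([s["eef_pos"]]).round(1)[0],"rot",s["eef_rot"].round(4),"gap",round(s["finger_gap"],1),"F",s["wrist_force"].round(1))
    print("target",P.round(1),"turn deg",round(np.degrees(yaw-YAW),2),"tool shift cm",(Rm.T@d/10).round(3))
E
python3 - <<'E'
from h import *
print("soap approx",cast("top",[[425,231],[448,228]],100).round(0).tolist())
go(22.5,5.5-32,122)
E
```

```text
soap approx [[447.0, -426.0, 100.0], [454.0, -486.0, 100.0]]
t 0.1 pos [ 129.5 -534.3  227. ] gf [-242.3 -562.1] rot [-3.1406e+00 -1.0000e-04  2.3780e-01] gap 94.2 F [ 0.7  0.1 -0.7]
target [489.2 -57.2 122. ] turn deg 24.32 tool shift cm [ 26.485 -53.559  10.496]
```

>>> carry_out --deltas '[[[0,0,0],6.1,0.6],[[0,0,0],6.1,0.6],[[0,0,0],6.1,0.6],[[0,0,0],6.0,0.6],[[1.5,-3.0,0],0,0.6],[[1.5,-3.0,0],0,0.6],[[1.5,-3.0,0],0,0.6],[[1.5,-3.0,0],0,0.6],[[1.5,-3.0,0],0,0.6],[[1.5,-3.0,0],0,0.6],[[1.5,-3.0,0],0,0.6],[[1.5,-3.0,0],0,0.6],[[1.5,-3.0,0],0,0.6],[[1.5,-3.0,0],0,0.6],[[1.5,-3.0,0],0,0.6],[[1.5,-3.0,0],0,0.6],[[1.5,-3.0,0],0,0.6],[[1.5,-3.0,0],0,0.6],[[1.5,-3.0,0],0,0.6],[[1.5,-3.0,0],0,0.6]]'

```text
clock: 1.77
eef_pos: [455.0, -105.7, 227.3]
eef_rot: [3.142, 0.0, -0.186]
wrist_force: [-0.1, -0.2, -0.5]
finger_gap: 56.5
```

Run:
```python
from h import *
go(22.5,5.5-32,122)
```

```text
t 1.77 pos [ 455.  -105.7  227.3] gf [ -2.1 -80.5] rot [ 3.1416e+00  2.0000e-04 -1.8620e-01] gap 56.5 F [-0.1 -0.2 -0.5]
target [489.2 -57.2 122. ] turn deg 0.03 tool shift cm [ 2.463 -5.396 10.533]
```

>>> carry_out --deltas '[[[0.82,-1.8,0],0,0.6],[[0.82,-1.8,0],0,0.6],[[0.82,-1.8,0],0,0.6],[[0,0,0],0,0.6],[[0,0,2.0],0,0.6],[[0,0,2.0],0,0.6],[[0,0,2.0],0,0.6],[[0,0,2.0],0,0.6],[[0,0,1.5],0,0.6],[[0,0,1.0],0,0.6],[[0,0,0],0,0.6],[[0,0,0],0,0.6],[[0,0,0],0,0],[[0,0,0],0,0],[[0,0,0],0,0],[[0,0,0],0,0],[[0,0,0],0,0],[[0,0,0],0,0],[[0,0,0],0,0]]' --grip_force 15

```text
clock: 3.35
eef_pos: [488.6, -58.7, 122.7]
eef_rot: [-3.141, -0.0, -0.186]
wrist_force: [-0.3, 0.2, 4.1]
finger_gap: 24.1
```

Run:
```python
from h import *
go(22.5,99.3-32,122)
p,d=vision.camera("top"); q,d=vision.camera("scene")
a=cv2.resize(p[160:290,180:360],None,fx=4.4,fy=4.4,interpolation=cv2.INTER_CUBIC)
cv2.imwrite("pics/top1.png",a[:,:,::-1]); cv2.imwrite("pics/scene1.png",cv2.resize(q[145:245,150:305],None,fx=5,fy=5,interpolation=cv2.INTER_CUBIC)[:,:,::-1])
for r in line_y("scene",q,6): print(r)
```

```text
t 3.35 pos [488.6 -58.7 122.7] gf [ 22.2 -28.1] rot [-3.1415e+00 -4.0000e-04 -1.8630e-01] gap 24.1 F [-0.3  0.2  4.1]
target [506.6  35.  122. ] turn deg 0.02 tool shift cm [ 0.027 -9.538  0.072]
(5, 0.1, 55, 100)
(9, 0.4, 57, 107)
(13, 0.5, 61, 111)
(17, 0.9, 68, 110)
(21, 1.6, 79, 111)
(25, 4.6, 80, 110)
(29, 5.3, 84, 114)
(33, 6.7, 85, 132)
(37, 8.2, 94, 153)
(41, 7.1, 105, 162)
```

View pics/scene1.png

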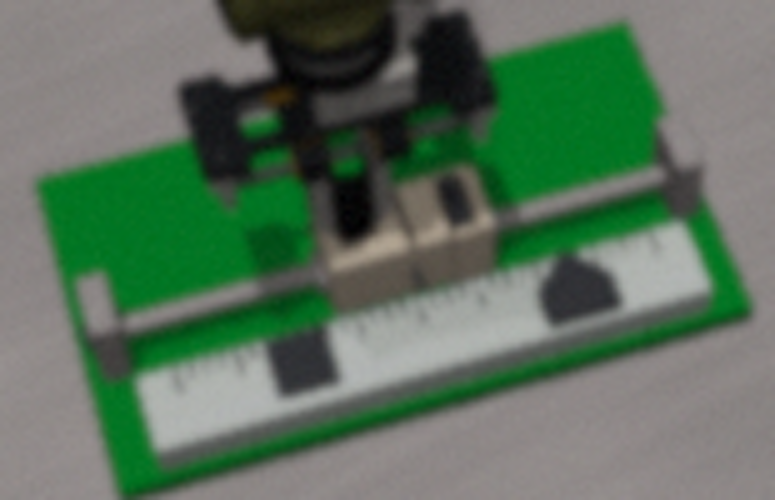

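>>> carry_out --deltas '[[[0,-0.6,0],0,0],[[0,-1.2,0],0,0],[[0,-1.2,0],0,0],[[0,-1.2,0],0,0],[[0,-1.2,0],0,0],[[0,-1.2,0],0,0],[[0,-1.2,0],0,0],[[0,-1.0,0],0,0],[[0,-0.4,0],0,0],[[0,-0.26,0],0,0],[[0,0,0],0,0],[[0,0,0],0,0],[[0,0,0],0,0]]'

```text
clock: 4.53
eef_pos: [506.4, 34.8, 122.7]
eef_rot: [-3.141, -0.001, -0.186]
wrist_force: [0.9, 2.5, 4.9]
finger_gap: 23.8
```

```bash
cat >> h.py <<'E'
def look(k,y0=99):
    for n,(r0,r1,c0,c1),f in (("top",(160,290,180,360),4.4),("scene",(145,245,150,305),5)):
        p,d=vision.camera(n); np.savez(f"pics/{n}{k}.npz",p=p,d=d)
        cv2.imwrite(f"pics/{n}{k}.png",cv2.resize(p[r0:r1,c0:c1],None,fx=f,fy=f,interpolation=cv2.INTER_CUBIC)[:,:,::-1])
        print(n,line_y(n,p,y0))
E
python3 - <<'E'
from h import *
go(22.5,99.3-32,122)
look(2)
E
```

```text
t 4.53 pos [506.4  34.8 122.7] gf [22.3 67.1] rot [-3.1409e+00 -8.0000e-04 -1.8600e-01] gap 23.8 F [0.9 2.5 4.9]
target [506.6  35.  122. ] turn deg 0.04 tool shift cm [ 0.021 -0.022  0.072]
top [(5, 95.2, 19, 45), (9, 94.3, 20, 50), (13, None, 34, 43), (17, None, 40, 47), (21, None, 48, 52), (25, None, 52, 57), (29, None, 55, 59), (33, None, 58, 61), (37, None, 61, 63), (41, None, 63, 65)]
scene [(5, 92.1, 25, 99), (9, 92.8, 34, 109), (13, 93.3, 43, 111), (17, 93.6, 52, 111), (21, 93.8, 67, 112), (25, 99.1, 81, 112), (29, 100.4, 84, 114), (33, 102.1, 87, 133), (37, 102.6, 96, 154), (41, 102.0, 101, 164)]
```

View pics/scene2.png

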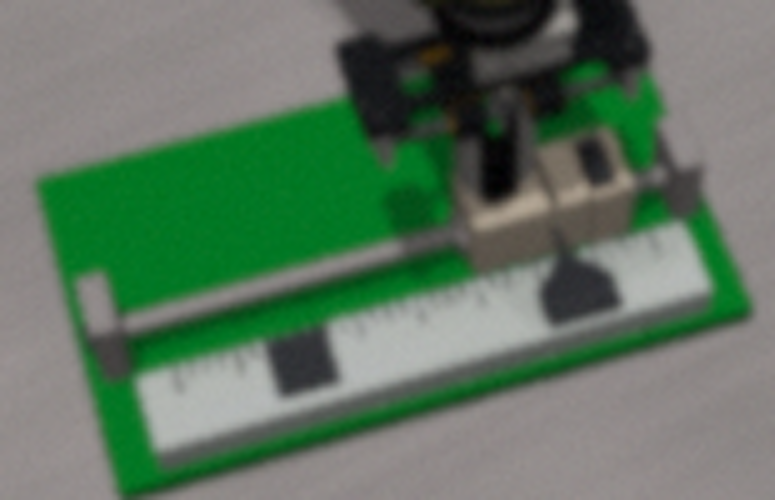

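View pics/top2.png

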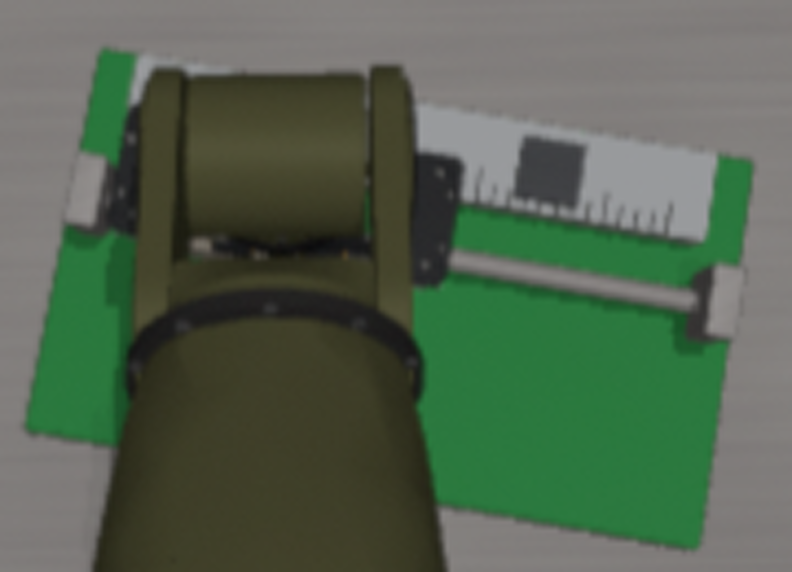

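>>> carry_out --deltas '[[[0,0,0],0,0.5],[[0,0,0],0,0.5],[[0,0,0],0,0.5],[[0,0,0],0,0.5],[[0,0,-1.5],0,0.5],[[0,0,-2.5],0,0.5],[[0,0,-2.5],0,0.5],[[0,0,-2.5],0,0.5],[[0,3,-1],0,0.5],[[0,3,0],0,0.3],[[0,3,0],0,0.2],[[-1,3,0],0,0],[[-2,3,0],0,0],[[-2,3,0],0,0],[[-2,2,0],0,0],[[-2,2,0],0,0],[[0,0,0],0,0],[[0,0,0],0,0]]'

```text
clock: 6.13
eef_pos: [376.4, -165.9, 222.7]
eef_rot: [3.141, -0.001, -0.189]
wrist_force: [-0.2, 0.7, 0.3]
finger_gap: 0.4
```

Run:
```python
from h import *
go(22.5,99.3+36,142)
look(3)
```

```text
t 6.13 pos [ 376.4 -165.9  222.7] gf [ -68.2 -154.2] rot [ 3.1415e+00 -6.0000e-04 -1.8860e-01] gap 0.4 F [-0.2  0.7  0.3]
target [519.2 101.8 142. ] turn deg -0.1 tool shift cm [  9.069 -28.951   8.067]
top [(5, 99.3, 107, 151), (9, 99.3, 86, 152), (13, 99.3, 98, 151), (17, 99.5, 94, 152), (21, 99.3, 90, 152), (25, 99.4, 99, 152), (29, 99.3, 98, 152), (33, 99.1, 89, 152), (37, 99.3, 89, 152), (41, 99.5, 86, 151)]
scene [(5, 89.6, 72, 157), (9, 93.1, 94, 169), (13, 95.4, 111, 172), (17, 97.8, 128, 173), (21, 98.9, 130, 172), (25, 99.4, 125, 172), (29, 100.2, 129, 173), (33, 100.2, 130, 173), (37, 100.5, 135, 172), (41, 100.5, 127, 172)]
```

View pics/scene3.png

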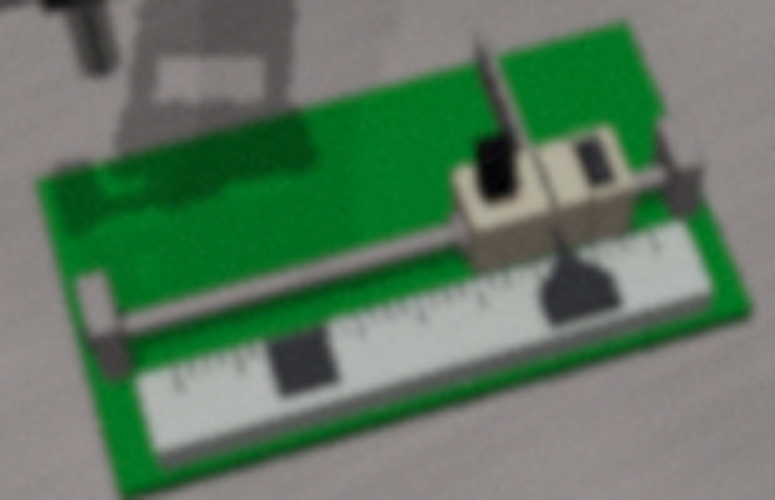

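View pics/top3.png

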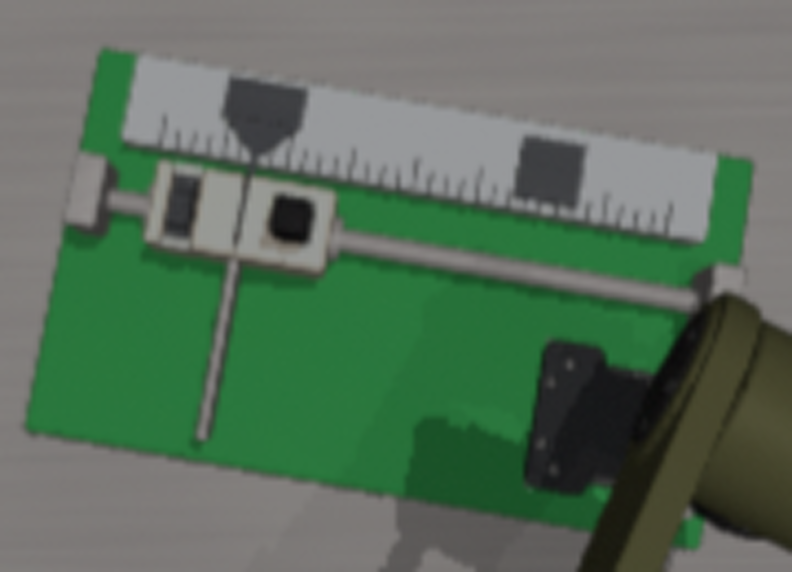

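>>> carry_out --deltas '[[[0.5,-2.5,0],0,0],[[0.5,-2.5,0],0,0],[[0.5,-2.5,0],0,0],[[0.5,-2.5,0],0,0],[[0.5,-2.5,0],0,0],[[0.5,-2.5,0],0,0],[[0.5,-2.5,0],0,0],[[0.5,-2.5,0],0,0],[[0.5,-2.5,0],0,0],[[0.5,-2.5,0],0,0],[[0.5,-2.5,0],0,0],[[0,-1.45,0],-0.1,0],[[0,0,2.5],0,0],[[0,0,2.5],0,0],[[0,0,2],0,0],[[0,0,0],0,0],[[0,0,0],0,0],[[0,0,0],0,0]]'

```text
clock: 7.73
eef_pos: [485.1, 109.6, 153.6]
eef_rot: [-3.141, -0.001, -0.184]
wrist_force: [0.7, 0.1, -0.1]
finger_gap: 0.1
```

Run:
```python
from h import *
go(-11,135.1,119.8)
```

```text
t 7.73 pos [485.1 109.6 153.6] gf [-12.5 136.7] rot [-3.1412e+00 -1.2000e-03 -1.8380e-01] gap 0.1 F [ 0.7  0.1 -0.1]
target [486.3 107.8 119.8] turn deg 0.17 tool shift cm [0.148 0.155 3.377]
```

>>> carry_out --deltas '[[[0,0.15,1.2],0.2,0],[[0,0,1.2],0,0],[[0,0,1.0],0,0],[[0,0,0],0,0],[[0,0,0],0,0]]'

```text
clock: 8.15
eef_pos: [484.5, 107.6, 119.0]
eef_rot: [-3.141, -0.0, -0.188]
wrist_force: [-0.6, -0.7, 0.1]
finger_gap: 0.4
```

Run:
```python
from h import *
go(44,135.1,119.8)
look(4)
```

```text
t 8.15 pos [484.5 107.6 119. ] gf [-12.7 134.6] rot [-3.1415e+00 -4.0000e-04 -1.8790e-01] gap 0.4 F [-0.6 -0.7  0.1]
target [540.3  97.6 119.8] turn deg -0.07 tool shift cm [ 5.672 -0.052 -0.079]
top [(5, 93.6, 42, 89), (9, 94.8, 43, 101), (13, 95.4, 40, 105), (17, 94.6, 33, 71), (21, 92.6, 25, 64), (25, 93.8, 28, 64), (29, 100.7, 35, 106), (33, 102.4, 33, 145), (37, 103.2, 37, 151), (41, 104.0, 39, 151)]
scene [(5, 90.2, 69, 151), (9, 93.0, 91, 167), (13, 94.9, 109, 169), (17, 96.7, 122, 169), (21, 98.8, 124, 168), (25, 99.4, 123, 169), (29, 99.9, 128, 170), (33, 99.9, 131, 173), (37, 100.2, 134, 174), (41, 100.5, 130, 174)]
```

View pics/scene4.png

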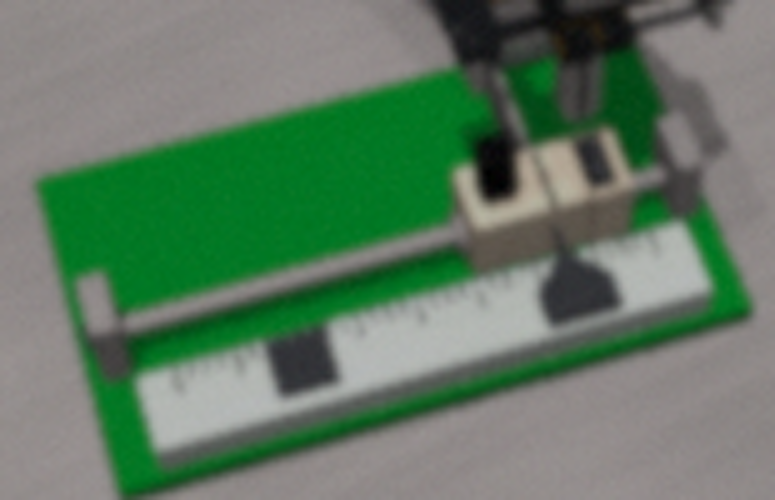

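>>> carry_out --deltas '[[[0.4,0,0],0,0],[[0.4,0,0],0,0],[[0.4,0,0],0,0],[[0.4,0,0],0,0],[[0.4,0,0],0,0],[[0.4,0,0],0,0]]'

```text
clock: 8.75
eef_pos: [508.8, 103.1, 120.5]
eef_rot: [-3.141, -0.002, -0.188]
wrist_force: [-4.9, -0.8, 20.6]
finger_gap: 0.2
```

>>> carry_out --deltas '[[[0.4,0,0],0,0],[[0.4,0,0],0,0],[[0.4,0,0],0,0],[[0.4,0,0],0,0]]'

```text
clock: 9.08
eef_pos: [524.0, 100.4, 121.5]
eef_rot: [-3.14, -0.0, -0.188]
wrist_force: [-34.9, 5.2, 48.2]
finger_gap: 0.4
```

>>> carry_out --deltas '[[[0.4,0,0],0,0],[[0.4,0,0],0,0],[[0.4,0,0],0,0],[[0.4,0,0],0,0],[[0,0,0],0,0]]'

```text
clock: 9.5
eef_pos: [540.3, 96.8, 118.5]
eef_rot: [-3.141, -0.001, -0.188]
wrist_force: [2.5, 0.5, 2.4]
finger_gap: 0.5
```

Run:
```python
from h import *
go(44,135.1,119.8)
look(5)
```

```text
t 9.5 pos [540.3  96.8 118.5] gf [ 44.1 134.3] rot [-3.1414e+00 -1.2000e-03 -1.8830e-01] gap 0.5 F [2.5 0.5 2.4]
target [540.3  97.6 119.8] turn deg -0.09 tool shift cm [-0.009 -0.081 -0.127]
top [(5, 91.9, 27, 45), (9, 94.8, 27, 51), (13, 93.3, 27, 42), (17, None, 30, 48), (21, 105.0, 36, 76), (25, 105.6, 52, 78), (29, 106.7, 56, 76), (33, 107.7, 57, 72), (37, 107.8, 57, 70), (41, 107.4, 54, 68)]
scene [(5, 92.7, 76, 103), (9, 94.3, 81, 116), (13, 92.1, 83, 127), (17, 91.6, 95, 134), (21, 91.9, 104, 136), (25, 94.3, 111, 140), (29, 93.0, 113, 148), (33, 92.7, 115, 154), (37, 94.1, 116, 147), (41, 95.9, 107, 134)]
```

View pics/scene5.png

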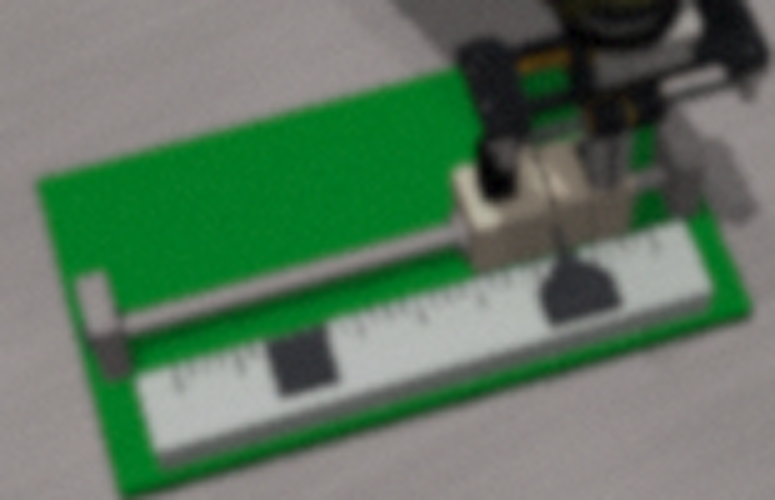

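>>> carry_out --deltas '[[[0,0,-1.5],0,0],[[0,0,-2.5],0,0],[[0,0,-2.5],0,0],[[-2,0,0],0,0],[[-2.5,0,0],0,0],[[-2.5,0,0],0,0],[[-2.5,0,0],0,0],[[-2.5,0,0],0,0],[[-2.5,0,0],0,0],[[-2.5,0,0],0,0],[[-2,0,0],0,0],[[0,0,0],0,0],[[0,0,0],0,0]]'

```text
clock: 10.68
eef_pos: [352.2, 132.7, 183.6]
eef_rot: [-3.141, -0.0, -0.187]
wrist_force: [-0.5, -0.7, -0.6]
finger_gap: 0.5
```

Run:
```python
from h import *
go(-11,135.1,119.8)
look(6)
# wheel crops before/after
rows=[]
for n,cs in (("top",[(0,47.5-5.8),(3,135.5),(6,135.5)]),("scene",[(0,41.7),(3,135.5),(6,135.5)])):
    for k,y in cs:
        p=np.load(f"pics/{n}{k}.npz")["p"]; c=proj(n,np.r_[C0+22.5*ex+y*ey,97])[0]
        a=cv2.getRectSubPix(p,(36,30),(float(c[0]),float(c[1]))); rows.append(cv2.resize(a,(250,208),interpolation=cv2.INTER_CUBIC))
im=np.vstack([np.hstack(rows[:3]),np.hstack(rows[3:])]); im=np.clip((im.astype(float)-20)*1.7,0,255).astype(np.uint8)
cv2.imwrite("pics/wheel6.png",im[:,:,::-1])
```

```text
t 10.68 pos [352.2 132.7 183.6] gf [-147.4  134.7] rot [-3.1414e+00 -4.0000e-04 -1.8720e-01] gap 0.5 F [-0.5 -0.7 -0.6]
target [486.3 107.8 119.8] turn deg -0.03 tool shift cm [13.635 -0.041  6.378]
top [(5, 99.3, 104, 147), (9, 99.4, 82, 148), (13, 99.6, 90, 148), (17, 99.5, 90, 148), (21, 99.3, 87, 148), (25, 99.5, 91, 148), (29, 99.6, 95, 148), (33, 99.8, 90, 148), (37, 99.6, 88, 148), (41, 99.7, 82, 147)]
scene [(5, 90.0, 70, 156), (9, 93.1, 93, 168), (13, 95.5, 109, 170), (17, 97.7, 126, 170), (21, 98.9, 123, 171), (25, 99.6, 127, 170), (29, 100.0, 130, 171), (33, 100.2, 131, 172), (37, 100.5, 133, 171), (41, 100.5, 126, 172)]
```

View pics/wheel6.png

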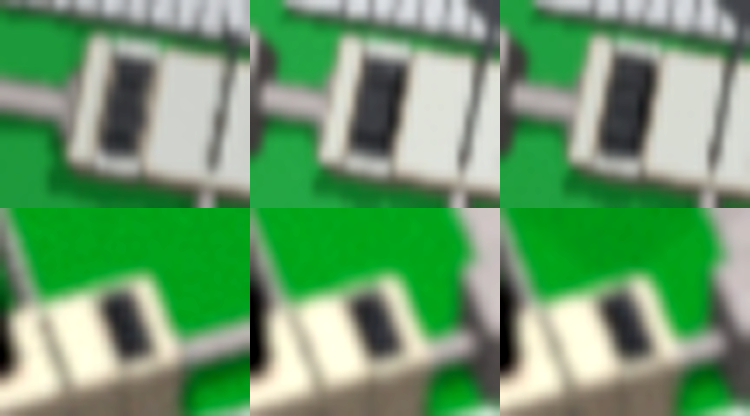

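```bash
cat >> h.py <<'E'
def wprof(n,k,y,z=99):
    p=np.load(f"pics/{n}{k}.npz")["p"]; v=cv2.cvtColor(p,cv2.COLOR_RGB2GRAY).astype(np.float32); 
    t=np.arange(-6,52,2.); s=0
    for o in (-4,-2,0,2,4):
        u=proj(n,np.c_[C0+t[:,None]*ex+(y+o)*ey,np.full(len(t),z)]).astype(np.float32)
        s=s+cv2.remap(v,u[:,0].reshape(1,-1),u[:,1].reshape(1,-1),cv2.INTER_CUBIC)[0]/5
    return s.astype(int).tolist()
E
python3 - <<'E'
from h import *
print(np.arange(-6,52,2).tolist())
for n in ("top","scene"):
    for k,y in ((0,41.5),(3,135.4),(6,135.4)): print(n,k,wprof(n,k,y))
im=[]
for k,y in ((0,41.5),(3,135.4),(6,135.4)):
    p=np.load(f"pics/top{k}.npz")["p"]; c=proj("top",np.r_[C0+22.5*ex+y*ey,97])[0]
    a=cv2.getRectSubPix(p,(14,20),(float(c[0]),float(c[1]))); im.append(cv2.resize(a,(252,360),interpolation=cv2.INTER_NEAREST))
im=np.clip((np.hstack(im).astype(float)-35)*4,0,255).astype(np.uint8); cv2.imwrite("pics/wheel6b.png",im[:,:,::-1])
E
```

```text
[-6, -4, -2, 0, 2, 4, 6, 8, 10, 12, 14, 16, 18, 20, 22, 24, 26, 28, 30, 32, 34, 36, 38, 40, 42, 44, 46, 48, 50]
top 0 [72, 98, 124, 124, 98, 67, 53, 45, 44, 51, 54, 53, 52, 50, 51, 54, 54, 51, 48, 50, 53, 53, 62, 96, 128, 135, 118, 86, 65]
top 3 [76, 102, 131, 131, 105, 73, 56, 46, 45, 52, 56, 56, 56, 56, 55, 57, 56, 51, 49, 53, 57, 61, 72, 107, 138, 143, 123, 91, 70]
top 6 [73, 99, 126, 121, 91, 62, 50, 44, 48, 54, 54, 53, 51, 49, 52, 54, 52, 50, 48, 53, 54, 53, 58, 79, 114, 131, 118, 88, 68]
scene 0 [72, 72, 75, 79, 87, 97, 105, 109, 106, 95, 80, 68, 57, 52, 51, 51, 52, 51, 50, 50, 51, 52, 52, 52, 52, 56, 67, 84, 104]
scene 3 [73, 73, 75, 81, 90, 99, 107, 110, 109, 99, 86, 72, 61, 56, 55, 54, 53, 54, 55, 57, 58, 59, 58, 57, 56, 61, 73, 92, 111]
scene 6 [67, 68, 70, 75, 84, 94, 102, 106, 104, 94, 81, 69, 61, 57, 55, 56, 54, 54, 53, 53, 55, 56, 54, 52, 51, 55, 64, 80, 97]
```

View pics/wheel6b.png

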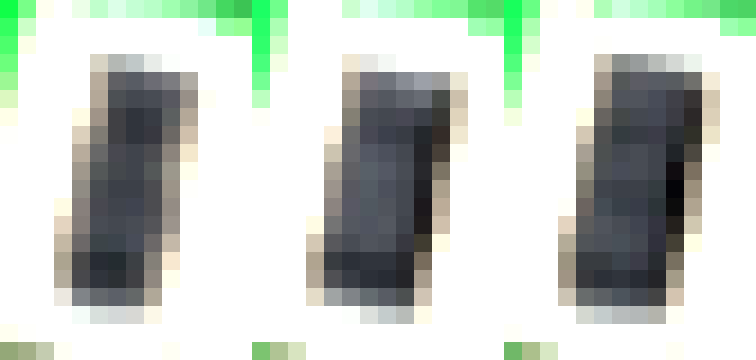

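>>> carry_out --deltas '[[[2.7,0,0],0,0],[[2.7,0,0],0,0],[[2.7,0,0],0,0],[[2.7,0,0],0,0],[[2.4,0,0],0,0],[[0,-0.04,0],0,0],[[0,0,2.2],0,0],[[0,0,2.2],0,0],[[0,0,1.8],0,0],[[0,0,0],0,0],[[0,0,0],0,0]]'

```text
clock: 11.7
eef_pos: [482.1, 108.1, 121.1]
eef_rot: [3.141, 0.002, -0.188]
wrist_force: [-1.2, -0.5, 1.0]
finger_gap: 0.7
```

>>> carry_out --deltas '[[[0.4,0,0],0,0],[[0.4,0,0],0,0],[[0.4,0,0],0,0]]'

```text
clock: 11.95
eef_pos: [495.1, 106.0, 122.6]
eef_rot: [-3.141, -0.002, -0.188]
wrist_force: [-0.2, 0.1, -0.2]
finger_gap: 0.3
```

>>> carry_out --deltas '[[[0.4,0,0],0,0]]'

```text
clock: 12.03
eef_pos: [498.8, 105.2, 122.2]
eef_rot: [-3.141, -0.001, -0.188]
wrist_force: [0.1, 1.0, 0.4]
finger_gap: 0.5
```

>>> carry_out --deltas '[[[0.4,0,0],0,0]]'

```text
clock: 12.12
eef_pos: [502.6, 104.4, 121.9]
eef_rot: [-3.141, -0.001, -0.188]
wrist_force: [-0.7, -1.4, 0.5]
finger_gap: 0.3
```

>>> carry_out --deltas '[[[0.4,0,0],0,0]]'

```text
clock: 12.2
eef_pos: [506.5, 103.7, 121.7]
eef_rot: [-3.141, -0.0, -0.188]
wrist_force: [0.2, -0.7, -0.6]
finger_gap: 0.6
```

>>> carry_out --deltas '[[[0.4,0,0],0,0]]'

```text
clock: 12.28
eef_pos: [510.0, 103.0, 121.5]
eef_rot: [3.142, 0.001, -0.188]
wrist_force: [-9.7, 1.8, 3.6]
finger_gap: 0.6
```

>>> carry_out --deltas '[[[0.4,0,0],0,0]]'

```text
clock: 12.37
eef_pos: [511.8, 102.6, 121.0]
eef_rot: [3.141, 0.007, -0.188]
wrist_force: [-33.3, 6.5, 22.9]
finger_gap: 0.8
```

>>> carry_out --deltas '[[[0,0,-0.5],0,0],[[0,0,-1.5],0,0],[[0,0,-2.5],0,0],[[0,0,-2.5],0,0],[[-2.5,0,0],0,0],[[-2.5,0,0],0,0],[[-2.5,0,0],0,0],[[-2.5,0,0],0,0],[[-2.5,0,0],0,0],[[-2.5,0,0],0,0],[[-2,0,0],0,0],[[0,0,0],0,0],[[0,0,0],0,0]]'

```text
clock: 13.45
eef_pos: [346.8, 134.3, 192.0]
eef_rot: [-3.141, -0.001, -0.187]
wrist_force: [0.6, -0.9, -0.7]
finger_gap: 0.4
```

Run:
```python
from h import *
go(-11,135.1,119.8)
look(7)
for n in ("top","scene"):
    for k,y in ((3,135.4),(6,135.4),(7,135.4)): print(n,k,wprof(n,k,y))
im=[]
for k,y in ((3,135.4),(6,135.4),(7,135.4)):
    p=np.load(f"pics/top{k}.npz")["p"]; c=proj("top",np.r_[C0+22.5*ex+y*ey,97])[0]
    a=cv2.getRectSubPix(p,(14,20),(float(c[0]),float(c[1]))); im.append(cv2.resize(a,(252,360),interpolation=cv2.INTER_NEAREST))
im=np.clip((np.hstack(im).astype(float)-35)*4,0,255).astype(np.uint8); cv2.imwrite("pics/wheel7b.png",im[:,:,::-1])
```

```text
t 13.45 pos [346.8 134.3 192. ] gf [-152.9  135.2] rot [-3.141e+00 -1.200e-03 -1.872e-01] gap 0.4 F [ 0.6 -0.9 -0.7]
target [486.3 107.8 119.8] turn deg -0.02 tool shift cm [1.4194e+01 1.3000e-02 7.2150e+00]
top [(5, 99.3, 104, 147), (9, 99.4, 82, 148), (13, 99.5, 90, 148), (17, 99.5, 90, 147), (21, 99.3, 87, 147), (25, 99.5, 92, 148), (29, 99.6, 96, 148), (33, 99.8, 90, 148), (37, 99.6, 88, 148), (41, 99.7, 82, 147)]
scene [(5, 90.0, 70, 155), (9, 92.7, 93, 167), (13, 95.4, 109, 170), (17, 97.6, 126, 170), (21, 99.0, 126, 173), (25, 99.5, 125, 171), (29, 100.1, 127, 170), (33, 100.2, 131, 173), (37, 100.5, 134, 171), (41, 100.6, 125, 171)]
top 3 [76, 102, 131, 131, 105, 73, 56, 46, 45, 52, 56, 56, 56, 56, 55, 57, 56, 51, 49, 53, 57, 61, 72, 107, 138, 143, 123, 91, 70]
top 6 [73, 99, 126, 121, 91, 62, 50, 44, 48, 54, 54, 53, 51, 49, 52, 54, 52, 50, 48, 53, 54, 53, 58, 79, 114, 131, 118, 88, 68]
top 7 [73, 99, 126, 120, 91, 62, 50, 44, 48, 54, 53, 53, 51, 50, 52, 54, 52, 49, 49, 52, 54, 53, 58, 79, 114, 130, 117, 89, 68]
scene 3 [73, 73, 75, 81, 90, 99, 107, 110, 109, 99, 86, 72, 61, 56, 55, 54, 53, 54, 55, 57, 58, 59, 58, 57, 56, 61, 73, 92, 111]
scene 6 [67, 68, 70, 75, 84, 94, 102, 106, 104, 94, 81, 69, 61, 57, 55, 56, 54, 54, 53, 53, 55, 56, 54, 52, 51, 55, 64, 80, 97]
scene 7 [68, 70, 72, 77, 85, 95, 103, 107, 104, 94, 81, 69, 60, 57, 55, 54, 53, 52, 51, 53, 54, 54, 53, 51, 50, 54, 63, 78, 96]
```

View pics/wheel7b.png

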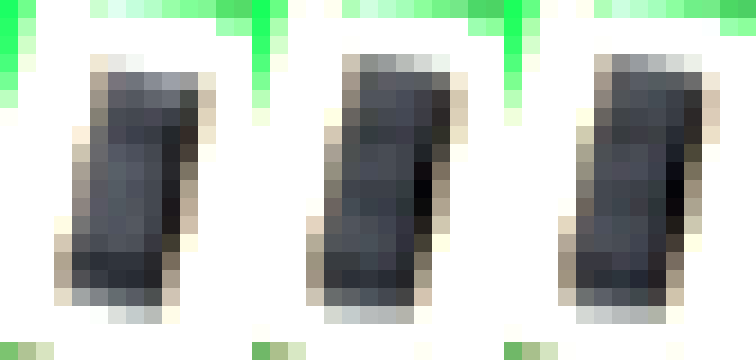

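View pics/top7.png

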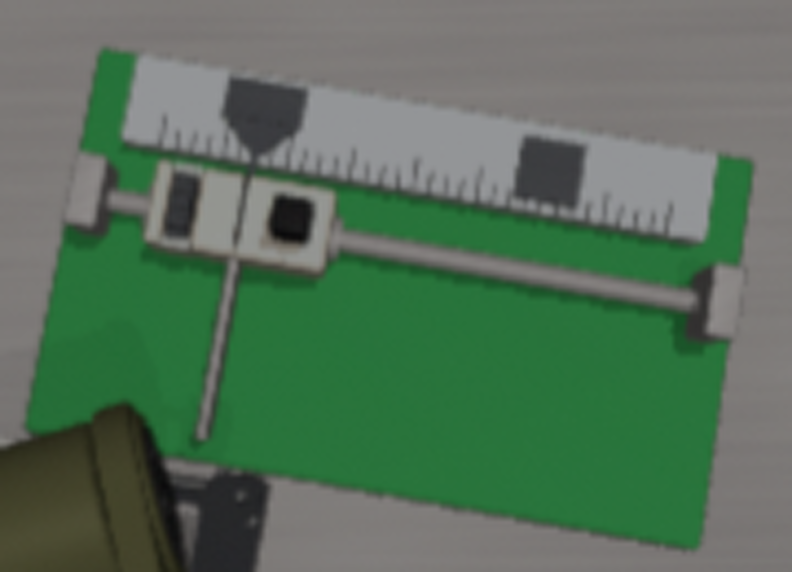

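Run:
```python
from h import *
a=np.load("pics/top0.npz")["p"].astype(int); b=np.load("pics/top7.npz")["p"].astype(int)
for nm,(r0,r1,c0,c1) in (("bowl",(200,270,60,130)),("soap",(210,250,405,460))):
    print(nm,np.abs(a-b)[r0:r1,c0:c1].mean().round(2))
print(manip.read_state()["wrist_force"].round(1)); workorder.sign_off()
```

```text
bowl 4.17
soap 3.67
[-0.5 -0.2 -0.3]
the job is handed in; nothing more can be done
```

The collar is at the pointed tab and its wheel is rolled to the stop, as far as I can tell. The job was handed in at about 13.5 s.

I gripped the collar, slid it about 95 mm along the bar and released it. I then rolled the thumbwheel towards the ruler with the closed fingertips.

- **Position:** the pointer line measures 99.5 mm along the bar in the top view and about 100 mm in the scene view. The middle of the pointed tab measured 99.3 mm. These did not change after the wheel strokes.
- **Lock:** I never measured the wheel angle directly, because the ribs are too small in the pictures. In the second stroke the wheel resisted about 33 N sideways, and its image stayed the same before and after. A free wheel should need only about 1.5 N, so I take it to be at its hard stop. The image did change after the first stroke, in which the fingertip's travel over the wheel would be enough for a turn of about 1.3 rad.
- **Scene view disagreement:** the scene readings near the back of the collar drifted to about 90 mm, probably because the line finder picked up the dark grip beside the line. I relied on the other readings.
- **Bowl and soap:** the arm never went near them. Comparing start and end pictures gave small average brightness differences (4.2 and 3.7 levels), with no sign of movement; this was a pixel comparison, not a position measurement.
- **At hand-in:** the arm was clear of everything, with the wrist force near zero.

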